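Lock the scale's check weight away in the stall's push-lock drawer

TASK

Put the steel check weight away in the drawer of the slant-fronted console: press the drawer's round lock knob until it springs out, take hold of it and pull the drawer open, and stand the weight upright on the drawer floor without dropping it or tipping it over. Then push the drawer fully shut and press the knob in until it stays in, so that the drawer is locked. Leave the tub, the mug and the cheese where they stand.

Things in the scene. Friction and masses are not known exactly. Their poses are not given: they have to be found in the camera images.
- console: Plywood console, turned sideways to the robot (front to the right, within 16 degrees), fixed to the counter, 280 mm wide (y), 126 mm high, cheeks 15 mm thick. Its front slopes at 45 degrees, facing its -x and up: foot at x = -110 mm, upper edge at x = 16 mm, flat top from there to x = 215 mm. Origin: counter height, mid-width. The drawer slides level along -x of this frame; its grey front (244 mm wide) is the sloping front, without a handle.
- drawer (a joint): Drawer travel in m: 0 shut, 0.13 fully open. Runs lightly (about 1 N). Knob latched in and drawer shut: a bolt holds it, with 2 mm of play. Knob out: free. If the knob is latched in while the drawer is open, the bolt stands up and keeps the drawer from shutting until the knob is released again.
- knob (a joint): Push-lock knob, travel in m along the front's outward normal: 0 latched in, 0.014 sprung out, -0.0046 at the inner stop. From latched: press it 4.6 mm further to the stop (about 4 N), let go, and it springs out. From out: press it to the stop (2 N rising to 4 N), let go, and it stays latched in. It cannot be pulled out of its latch.
- knob_face (a point): Centre of the outer face of the knob: a plain steel cylinder, 30 mm diameter, amid the sloping front. z: outward normal of the front; y: the console's y; x: up the slope. The face stands 8 mm off the front when latched, 22 mm when out, 3.4 mm at the stop. Shut and latched it lies at x = -61 mm, z = 61 mm of the console. Moves with knob and drawer.
- drawer_floor (a point): Point on the drawer's floor, 16 mm above the counter; moves with the drawer; axes as the console's; at x = 85 mm of the console when shut. Clear floor about it: 60 mm to the front board, 102 mm to the rear, 113 mm to either side. The front board reaches 102 mm above the counter, the side walls 72 mm; under the console's top 95 mm are free above the floor.
- weight: Check weight, polished steel, 0.5 kg, standing: cylinder of 41 mm diameter and 42 mm height, short neck of 18 mm diameter (47 to 53 mm up), round head of 28 mm diameter between 56 and 68 mm up; 68 mm high in all. Origin: centre of its underside, z up along it. Stands loose on the counter in front of the drawer side of the console, nearer to or farther from the robot than the tub.
- tub: Lidded white plastic tub, 94 mm diameter at the lid, 71 mm high; stands on the counter next to the weight, nearer or farther. Origin: centre of its underside. Bystander.
- mug: Glass mug, 76 mm diameter, 95 mm high, with a handle; stands on the rubber mat on the console's flat top (130 mm above the counter). Origin: centre of its underside. Bystander.
- cheese: Round pale cheese, 128 mm diameter, 55 mm high; on the counter, beyond weight and tub. Origin: centre of its underside. Bystander.
Things that resemble listed ones, but are neither listed nor needed, are in the scene too. Of the things that look like the weight, take the one that is nearest to the robot's base at the start.

How it is judged:
By the outcome, as a careful person would: the job done as asked, in the order asked, and still so for the second after the job is handed in, with the robot touching nothing.
It also fails if it takes over 69 s, if anything falls off the work surface, if the arm or the gripper's body presses on something with over 40 N, if the wrist force passes 120 N, or if a joint passes its speed limit or range.

ROBOT

A 6-joint arm with a two-finger parallel gripper is mounted at the origin on the work surface. World frame = base frame: x ahead of the robot, y to its left, z up, the work surface at z = 0. Lengths are in mm, angles in rad, forces in N, time in s.
With the tool pointing down it reaches from about 350 to 925 mm from the base axis. Payload 6.4 kg.
Tool frame: the origin (TCP) lies midway between the tips of the shut fingers; the grasp point (between the pads) lies 19 mm behind it; z points along the fingers, x is the direction in which the jaws open and shut, and the axes are right-handed (so a half turn about z gives the same grasp; the last joint's range is limited). The gripper opens to 94 mm and grips with 3 to 60 N. Pads are 16 mm wide; open, the fingers measure 119 mm over their backs; the gripper's body (75 mm by 177 mm) begins 78 mm behind the grasp point.
Start: joints at [1.043, 0.245, 1.558, -0, 1.339, -0.174], TCP at [225.2, 609.753, 205.455] pointing down, gripper open.
Joint ranges: [-3.13, 3.13], [-1.02, 2.26], [0.13, 2.54], [-0.95, 4.09], [0.21, 2.88], [-2.74, 2.74]. Speed limits (rad/s): [2.57, 2.57, 3.14, 3.14, 3.14, 3.14].

INTERFACE

Orientations are given as [roll, pitch, yaw] about the fixed x, y, z axes, in that order (R = Rz(yaw) Ry(pitch) Rx(roll)).
In Python, from bench import ctrl, vision, order gives the robot as it stands. The module is installed in compiled form; this text tells all that it offers.
- The arm moves only by the tool carry_out, never from a script. Its argument "targets" is a list of rows, each a list of 5 numbers: the shift along the world's x, y, z each as a share of 250 mm, from -1 to 1, then the turn about the world's z as a share of 180 degrees, from -1 to 1, then the opening, from 0 (shut) to 1 (fully open). In form: [[x, y, z, twist, fingers], ...]. A call has 1 to 8 rows; each row is the pose to reach, as a shift and turn from the pose commanded when the call began, turning the shorter way round; what a row does not reach only later rows make up. A row lasts 1/10 s, in which the tool goes at most 50 mm and 8.59 degrees, less where a joint would pass 70% of its speed; a pose out of reach is approached as far as the arm can. A call with a number of a shift or a turn outside -1 to 1 is refused whole. A call with a gripper value outside its range is refused whole. The fingers move at their own pace and stop on an object; the grip force is fixed at half the most. Time passes only in rows, so rows that repeat a pose let the fingers close. It gives the time, the measured TCP pose, the force and the opening at its end, in the units of the state.
- ctrl.read_state(): the state, without advancing time (a new reading comes with each control period).
- vision.capture(name): name is "scene" or "side" or "wrist"; returns a dict with "image" (384x512x3 uint8, red, green, blue), "K" (3x3 intrinsics, pixels), "xyz" and "rotation" of the camera in the world. Camera axes: x right, y up, looking along -z (the intrinsics and any distortion apply to the point x, -y, -z); pixel columns grow to the right and rows downward; lengths in mm; the calibration is good to about 2 mm. A picture is of the moment at which its call begins. There is no depth.
- order.job_done(): hands the job in, once; it reports no verdict.
The state is a dict: "clock": time; "joint_positions": joint angles; "dq": joint speeds; "effort": joint torques, N m; "tool_pos": TCP position; "orientation": TCP orientation; "force": force on the tool from outside, world axes, zero at the start; "torque": the same for the moment, N m; "grip_width": opening from 0.0 (shut) to 1.0 (fully open).
Only numpy, scipy, OpenCV 4.12 (cv2) and the standard library are available. Lean on these libraries where they do the work, as an engineer would, in place of code of your own. Each camera call takes 0.05 s, during which the arm holds its last target.

## Working session

There is one attempt and no reset: what is moved stays moved. The work goes in short steps, Python scripts to look and compute and a tool call to move; the robot and the scene stay as the last step left them, time stands still between calls to the robot, and variables do not carry over. Pictures are saved under pics/ and viewed, and the job is handed in when it is done.

Besides the shell and the picture viewer there is one more tool, called after "Emit:" in YAML: its name, and indented under it one key for each argument. carry_out: Moves the arm, as the interface text tells. Shift numbers are shares of 250 mm and turn numbers shares of 180 degrees, none past 1 either way. Its arguments: {"type":"object","properties":{"targets":{"type":"array"}},"required":["targets"]}

```bash
mkdir -p pics; python3 - <<'E'
from bench import ctrl, vision
import cv2,pickle
print(ctrl.read_state())
d={}
for n in ["scene","side","wrist"]:
    c=vision.capture(n); d[n]=c
    cv2.imwrite(f"pics/{n}0.png",c["image"][:,:,::-1]); print(n,c["K"],c["xyz"],c["rotation"],[k for k in c])
pickle.dump(d,open("c0.pkl","wb"))
E
```

```text
{'clock': 0.0, 'joint_positions': array([ 1.04292308e+00,  2.45766168e-01,  1.55899444e+00,  4.68053326e-05,
        1.33872611e+00, -1.74082058e-01]), 'dq': array([ 0.00018917,  0.00136914, -0.00021913, -0.00041857,  0.00145992,
       -0.00145959]), 'effort': array([-5.84635891e-04, -4.15837276e+01, -3.14601660e+01,  6.84431917e-02,
        3.33167484e-02, -1.54693753e-04]), 'tool_pos': array([224.86179874, 609.22794478, 204.38654479]), 'orientation': array([-3.14121975e+00,  1.85754993e-03,  1.21699467e+00]), 'force': array([ 0.60526921, -0.37834398, -0.0392915 ]), 'torque': array([-0.01609846, -0.00384844, -0.01750406]), 'grip_width': 0.9958702395132145}
scene [[430.44177097   0.         249.62719121]
 [  0.         430.44177097 189.54172138]
 [  0.           0.           1.        ]] [1380.44056402 -307.59229254  976.7625995 ] [0.79468245 0.01063166 1.28590244] ['image', 'K', 'xyz', 'rotation']
side [[351.73941152   0.         257.05135662]
 [  0.         351.73941152 195.64469187]
 [  0.           0.           1.        ]] [  -3.75775273 -414.56411199  942.04157551] [ 0.64660391 -0.00412805 -1.01346909] ['image', 'K', 'xyz', 'rotation']
wrist [[270.5612432    0.         253.05798231]
 [  0.         270.5612432  197.13606628]
 [  0.           0.           1.        ]] [161.69481477 632.3459041  383.30172915] [-0.23269841  0.00331975  1.2169992 ] ['image', 'K', 'xyz', 'rotation']
```

View pics/scene0.png

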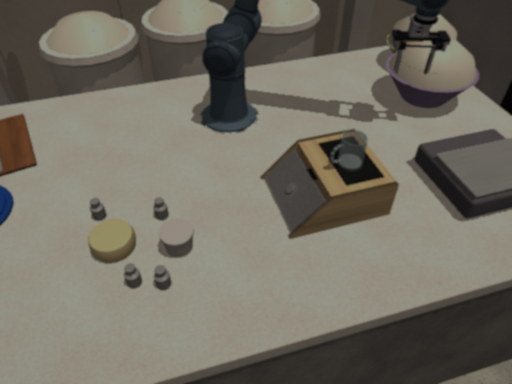

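View pics/side0.png

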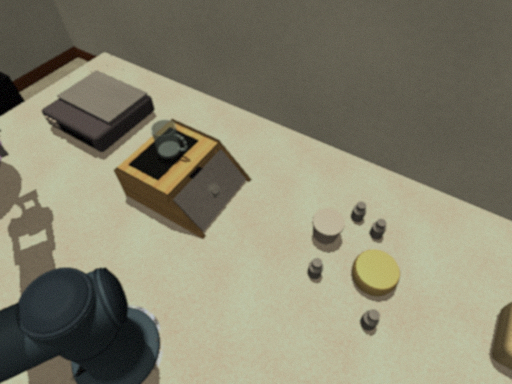

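View pics/wrist0.png

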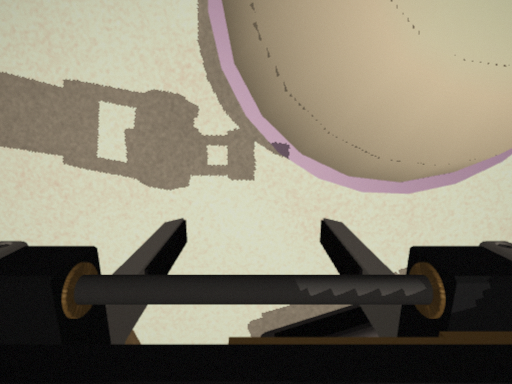

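```bash
cat > h.py <<'E'
import numpy as np,cv2,pickle
from scipy.spatial.transform import Rotation as R
def ray(c,u,v):
    K=c["K"]; d=np.array([(u-K[0,2])/K[0,0],-(v-K[1,2])/K[1,1],-1.])
    return np.array(c["xyz"]),R.from_euler("xyz",c["rotation"]).as_matrix()@d
def plane(c,u,v,z):
    o,d=ray(c,u,v); return o+d*(z-o[2])/d[2]
def tri(a,b):
    # a,b=(cam,u,v)
    o1,d1=ray(*a);o2,d2=ray(*b);d1=d1/np.linalg.norm(d1);d2=d2/np.linalg.norm(d2)
    t=np.linalg.lstsq(np.c_[d1,-d2],o2-o1,rcond=None)[0]
    p,q=o1+d1*t[0],o2+d2*t[1]; return (p+q)/2,np.linalg.norm(p-q)
def proj(c,p):
    q=R.from_euler("xyz",c["rotation"]).as_matrix().T@(np.array(p)-c["xyz"]);K=c["K"]
    return K[0,2]+K[0,0]*q[0]/-q[2],K[1,2]-K[1,1]*q[1]/-q[2]
E
python3 - <<'E'
from h import *
d=pickle.load(open("c0.pkl","rb"))
for n,l in dict(scene=[(97,209),(160,209),(132,276),(162,278)],side=[(315,268),(359,212),(378,229),(371,320)]).items():
    for p in l:
        q=plane(d[n],*p,30); print(n,p,q.round(),np.hypot(q[0],q[1]).round())
    im=d[n]["image"]
    x0,y0=(50,180) if n=="scene" else (290,180)
    cv2.imwrite(f"pics/{n}_w.png",cv2.resize(im[y0:y0+150,x0:x0+160,::-1],None,fx=4.5,fy=4,interpolation=cv2.INTER_CUBIC)[:600])
    x0,y0=(250,115) if n=="scene" else (110,110)
    cv2.imwrite(f"pics/{n}_c.png",cv2.resize(im[y0:y0+130,x0:x0+160,::-1],None,fx=4.5,fy=4.5,interpolation=cv2.INTER_CUBIC))
E
```

```text
scene (97, 209) [ 398. -510.   30.] 647.0
scene (160, 209) [ 454. -328.   30.] 560.0
scene (132, 276) [ 672. -431.   30.] 799.0
scene (162, 278) [ 701. -357.   30.] 786.0
side (315, 268) [ 453. -327.   30.] 558.0
side (359, 212) [ 698. -359.   30.] 785.0
side (378, 229) [ 670. -432.   30.] 797.0
side (371, 320) [ 399. -513.   30.] 650.0
```

View pics/scene_c.png

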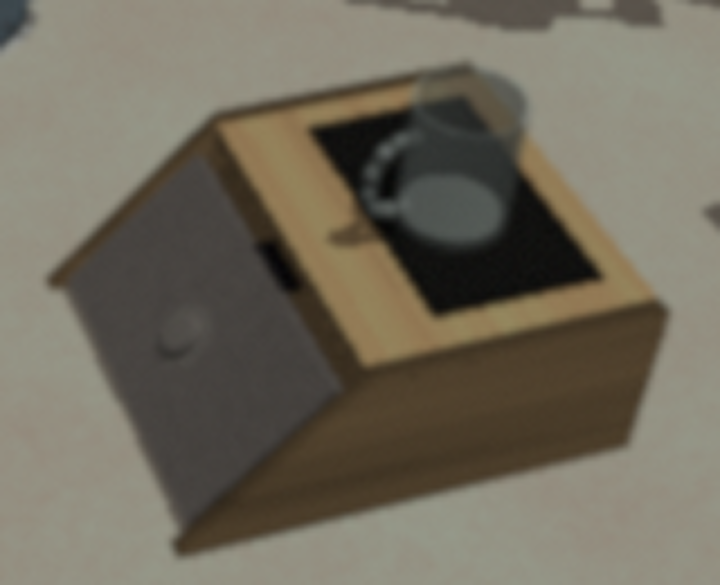

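View pics/side_c.png

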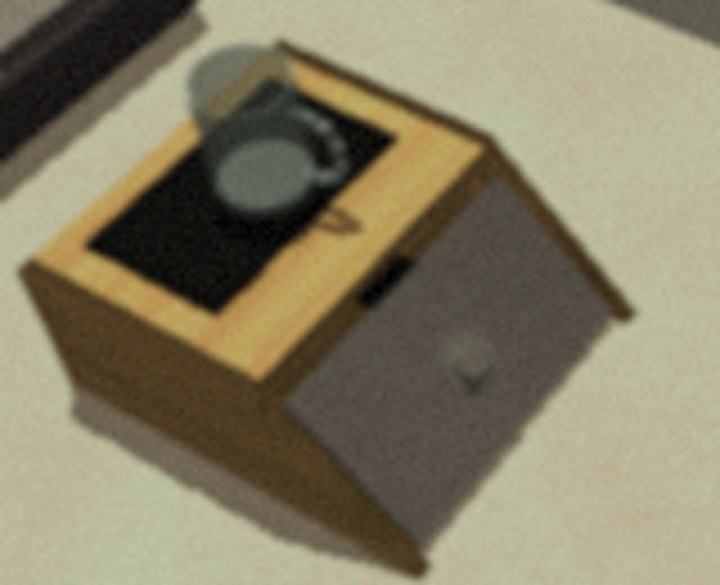

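View pics/scene_w.png

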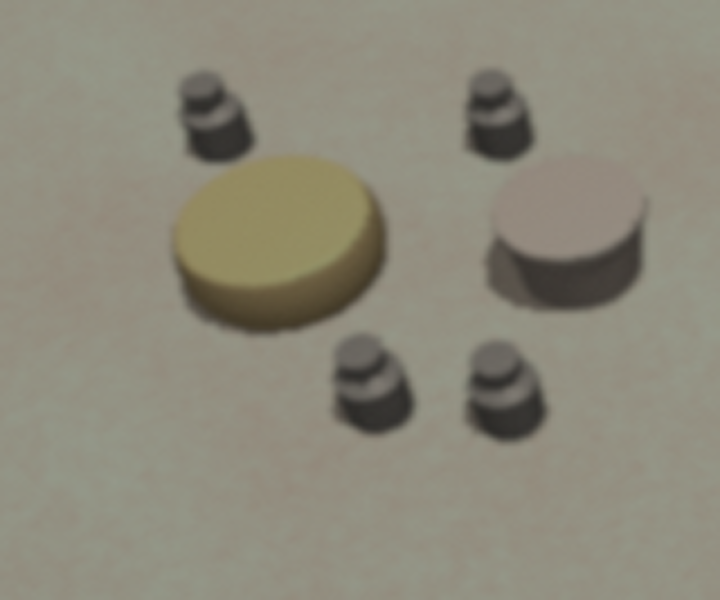

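View pics/side_w.png

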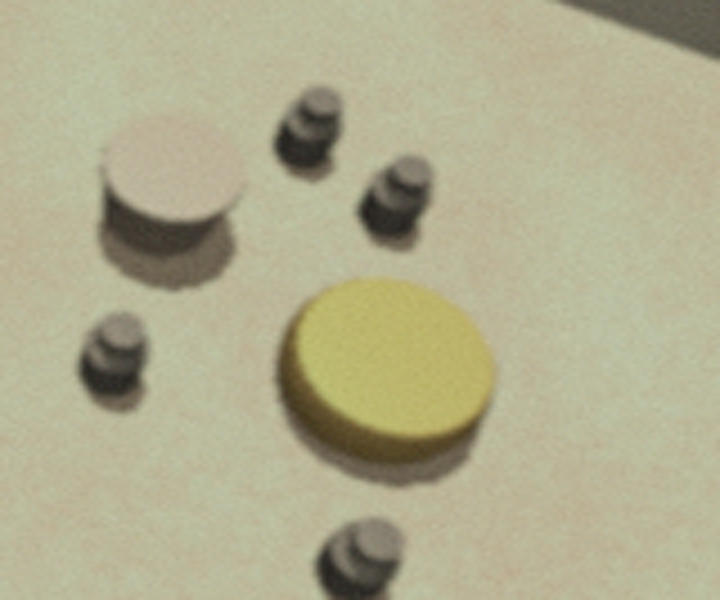

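```bash
python3 - <<'E'
from h import *
from scipy.optimize import least_squares
d=pickle.load(open("c0.pkl","rb"))
S={"scene":(250,115,[((178,548),(-110,-140,0)),((365,367),(16,-140,126)),((667,308),(215,-140,126)),((628,445),(215,-140,0)),((216,114),(16,140,126)),((470,65),(215,140,126)),((50,282),(-110,140,0))]),
"side":(110,110,[((422,576),(-110,140,0)),((260,382),(16,140,126)),((20,265),(215,140,126)),((76,385),(215,140,0)),((490,134),(16,-140,126)),((280,40),(215,-140,126)),((632,316),(-110,-140,0))])}
def T(p,q): 
    c,s=np.cos(p[2]),np.sin(p[2]); return [p[0]+c*q[0]-s*q[1],p[1]+s*q[0]+c*q[1],q[2]]
def f(p,ns=("scene","side")):
    r=[]
    for n in ns:
        x0,y0,l=S[n]
        for (u,v),q in l:
            a=proj(d[n],T(p,q)); r+=[a[0]-x0-u/4.5,a[1]-y0-v/4.5]
    return np.array(r)
for ns in (("scene","side"),("scene",),("side",)):
    s=least_squares(f,[500,100,1.57],kwargs=dict(ns=ns),x_scale=[10,10,.05],loss="soft_l1"); print(ns,s.x,np.degrees(s.x[2])); print(f(s.x,ns).reshape(-1,2).round(1).tolist())
    for n in ns:
      print(proj(d[n],T(s.x,(-61,0,61))))
    print("knob",T(s.x,(-61,0,61)),"floor",T(s.x,(85,0,16)))
# measured knob
print(tri((d["scene"],250+175/4.5,115+338/4.5),(d["side"],110+468/4.5,110+352/4.5)))
E
```

```text
('scene', 'side') [513.18988928 121.54964534   1.57977412] 90.51438961427272
[[-0.6, 2.9], [3.4, 3.4], [0.6, 1.4], [-0.3, 0.8], [-0.8, -0.5], [-0.6, -0.9], [-1.7, -0.8], [-0.3, 0.6], [-4.5, 1.9], [-1.1, 0.7], [-1.4, -1.1], [0.2, -0.7], [0.0, -0.9], [1.3, -1.4]]
(np.float64(288.931785875328), np.float64(188.72323235415146))
(np.float64(215.19188414275845), np.float64(189.16337515618002))
knob [np.float64(513.737527260313), np.float64(60.55210365039188), 61] floor [np.float64(512.4267871768124), np.float64(206.54621983468712), 16]
('scene',) [507.43694758 124.77888006   1.57031784] 89.97258457256923
[[-0.8, 1.0], [3.2, 1.8], [0.5, 0.4], [-0.4, -0.2], [-0.1, -1.8], [0.2, -1.8], [-1.0, -2.4]]
(np.float64(289.2148829738923), np.float64(187.1198065855365))
knob [np.float64(507.40775972734247), np.float64(63.7788870397165), 61] floor [np.float64(507.477619187955), np.float64(209.77887032620788), 16]
('side',) [514.53772656 120.00292366   1.58374209] 90.74173744934818
[[0.6, 0.5], [-3.6, 1.9], [-0.5, 0.9], [-0.9, -1.0], [0.6, -0.8], [0.3, -0.9], [1.8, -1.6]]
(np.float64(215.88032627049589), np.float64(189.0333505000079))
knob [np.float64(515.3273959043689), np.float64(59.00803516287357), 61] floor [np.float64(513.4373676391326), np.float64(204.9958010652142), 16]
(array([515.48322641,  63.11604544,  58.79402007]), np.float64(7.235385607554228))
```

Target is the weight at about (454, -328), which is nearest to the base at 560 mm. I'm moving over the console for a wrist view.

Emit:
carry_out:
  targets:
    - [0,0,0.2,0,1]
    - [0,0,0.4,0,1]
    - [0.9,-1,0.4,-0.387,0]
    - [0.9,-1,0.4,-0.387,0]
    - [0.9,-1,0.4,-0.387,0]
    - [0.9,-1,0.4,-0.387,0]
    - [0.9,-1,0.4,-0.387,0]
    - [0.9,-1,0.4,-0.387,0]

```text
clock: 0.95
tool_pos: [426.7, 385.0, 305.2]
orientation: [3.142, 0.0, 0.311]
force: [0.9, 0.2, -0.6]
grip_width: 0.526
```

```bash
python3 - <<'E'
from h import *
from bench import ctrl
s=ctrl.read_state();print(s["tool_pos"],s["orientation"],s["clock"])
d=pickle.load(open("c0.pkl","rb"))
print(plane(d["scene"],176,234,71),plane(d["side"],328,222,71))
# mug bottom
print(plane(d["scene"],250+450/4.5,115+215/4.5,130),plane(d["side"],110+265/4.5,110+178/4.5,130))
E
```

```text
[426.71860435 385.02420012 305.23396525] [3.14158092e+00 2.38587290e-04 3.10990773e-01] 0.95
[ 599.61191256 -297.98503437   71.        ] [ 584.64655284 -297.83532372   71.        ]
[527.864662   245.13847501 130.        ] [525.10571736 244.0878841  130.        ]
```

Emit:
carry_out:
  targets:
    - [0.34,-1,0,-0.099,0]
    - [0.34,-1,0,-0.099,0]
    - [0.34,-1,0,-0.099,0]
    - [0.34,-1,0,-0.099,0]
    - [0.34,-1,0,-0.099,0]
    - [0.34,-1,0,-0.099,0]
    - [0.34,-1,-0.1,-0.099,0]

```text
clock: 1.65
tool_pos: [513.4, 135.0, 283.5]
orientation: [-3.141, -0.007, 0.002]
force: [0.3, 0.7, 0.3]
grip_width: 0.005
```

Emit:
carry_out:
  targets:
    - [0,-0.25,-0.1,0,0]
    - [0,-0.25,-0.15,0,0]
    - [0,-0.25,-0.15,0,0]
    - [0,-0.25,-0.15,0,0]

```text
clock: 2.05
tool_pos: [510.8, 75.0, 243.1]
orientation: [-3.141, 0.0, 0.006]
force: [-0.1, 0.2, -0.0]
grip_width: 0.004
```

```bash
cat > snap.py <<'E'
import sys
from h import *
from bench import ctrl,vision
tag=sys.argv[1]
d={}
for n in sys.argv[2:]:
    d[n]=vision.capture(n); cv2.imwrite(f"pics/{n}{tag}.png",d[n]["image"][:,:,::-1])
pickle.dump(d,open(f"c{tag}.pkl","wb"))
s=ctrl.read_state();print(s["clock"],s["tool_pos"],s["orientation"],s["force"],s["grip_width"])
E
python3 snap.py 1 wrist
```

```text
2.1 [511.25844682  75.25967689 243.91964707] [-3.14118954e+00 -1.18238582e-03  6.87064405e-03] [-0.2167986  -0.45983537  0.3010375 ] 0.005437673199461997
```

View pics/wrist1.png

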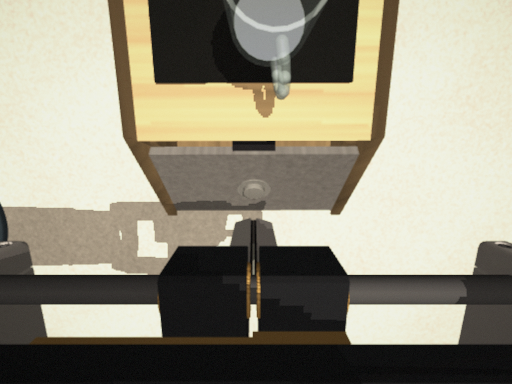

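```bash
python3 - <<'E'
from h import *
d=pickle.load(open("c1.pkl","rb"))["wrist"]
print(d["xyz"],d["rotation"])
im=d["image"][110:230,110:400,::-1]
cv2.imwrite("pics/wz.png",cv2.resize(im,None,fx=2.7,fy=2.7,interpolation=cv2.INTER_CUBIC))
E
```

```text
[509.99403668 141.49784305 421.98861114] [-0.23500575  0.00258047  0.00598425]
```

View pics/wz.png

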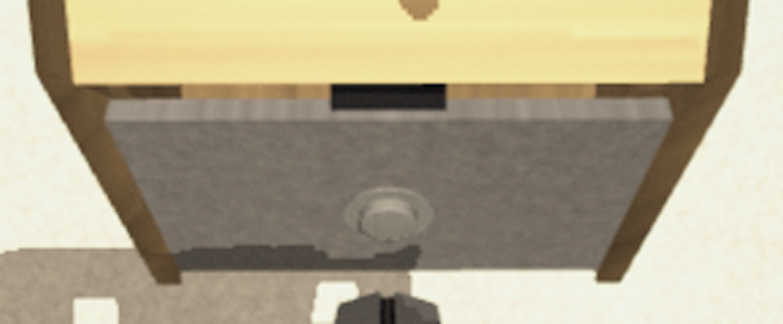

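```bash
python3 - <<'E'
from h import *
d=pickle.load(open("c1.pkl","rb"))["wrist"]
P=lambda u,v,z: plane(d,110+u/2.7,110+v/2.7,z).round(1)
print("knob",P(386,221,61),"footL",P(157,283,0),"footR",P(613,282,0), P(625,280,0),"top",P(37,71,126),P(745,72,126),"front tops",P(106,121,102),P(670,121,102),"bottom",P(180,270,0),P(598,270,0))
E
```

```text
knob [509.4  62.5  61. ] footL [371.2   9.9   0. ] footR [646.3  12.4  -0. ] [653.5  13.7   0. ] top [371.  136.6 126. ] [651.  137.9 126. ] front tops [387.5 115.1 102. ] [632.4 116.7 102. ] bottom [385.6  18.2   0. ] [636.8  19.9   0. ]
```

Emit:
carry_out:
  targets:
    - [0,-0.22,-0.2,0,0]
    - [0,-0.22,-0.4,0,0]
    - [0,-0.22,-0.592,0,0]
    - [0,-0.22,-0.592,0,0]
    - [0,-0.22,-0.592,0,0]
    - [0,-0.22,-0.592,0,0]

```text
clock: 2.7
tool_pos: [512.4, 19.9, 96.7]
orientation: [3.141, -0.003, 0.007]
force: [0.3, -0.6, 0.2]
grip_width: 0.002
```

```bash
python3 snap.py 2 wrist side scene; python3 - <<'E'
import cv2
a=cv2.imread("pics/side2.png")[120:230,130:290]; b=cv2.imread("pics/scene2.png")[120:230,230:390]
cv2.imwrite("pics/z2.png",cv2.resize(cv2.hconcat([a,b]),None,fx=2.5,fy=2.5,interpolation=cv2.INTER_CUBIC))
E
```

```text
2.85 [512.80080324  19.52837748  97.44736358] [ 3.14082196 -0.00452949  0.00691593] [-0.47835878  0.14792198  0.57258812] 0.00475351680980542
```

View pics/wrist2.png

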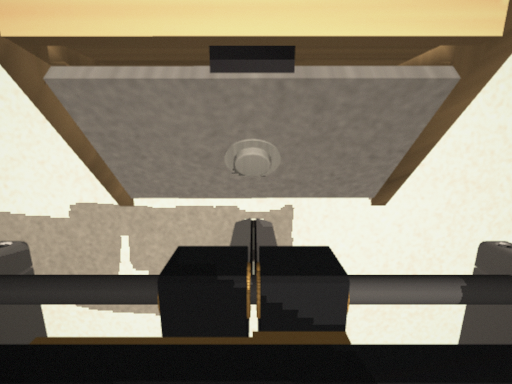

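View pics/z2.png

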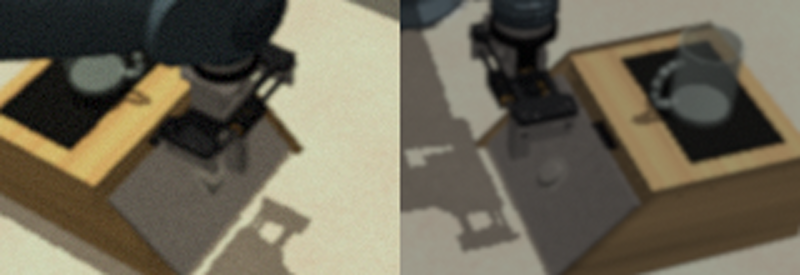

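Emit:
carry_out:
  targets:
    - [0,0.06,-0.06,0,0]
    - [0,0.1,-0.1,0,0]
    - [0,0.1,-0.1,0,0]
    - [0,0.1,-0.1,0,0]

```text
clock: 3.25
tool_pos: [511.1, 44.4, 70.4]
orientation: [3.141, -0.0, 0.007]
force: [0.2, -0.6, 0.1]
grip_width: 0.001
```

Emit:
carry_out:
  targets:
    - [0,0.008,-0.008,0,0]
    - [0,0.016,-0.016,0,0]
    - [0,0.016,-0.016,0,0]

```text
clock: 3.55
tool_pos: [510.9, 48.3, 65.9]
orientation: [-3.142, 0.0, 0.006]
force: [0.2, 0.3, -0.4]
grip_width: 0.006
```

```bash
python3 snap.py 3 wrist
```

```text
3.6 [510.88244526  48.1779288   65.97399853] [3.14158031e+00 6.30942270e-05 5.87358979e-03] [ 0.37156677 -0.65947844  0.07395995] 0.006428750565531745
```

View pics/wrist3.png

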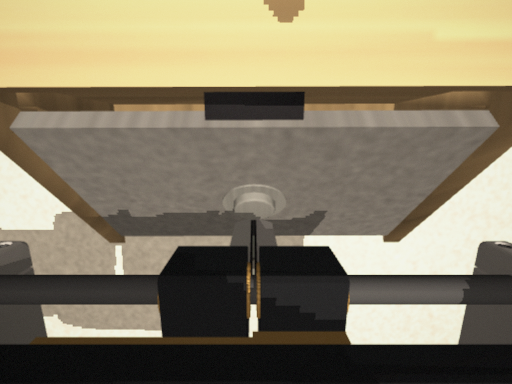

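Emit:
carry_out:
  targets:
    - [0,0.008,-0.008,0,0]
    - [0,0.016,-0.016,0,0]
    - [0,0.016,-0.016,0,0]

```text
clock: 3.9
tool_pos: [510.7, 52.5, 61.6]
orientation: [-3.142, 0.001, 0.006]
force: [0.5, -0.1, 0.5]
grip_width: 0.002
```

Emit:
carry_out:
  targets:
    - [0,0.006,-0.006,0,0]
    - [0,0.006,-0.006,0,0]

```text
clock: 4.1
tool_pos: [510.9, 53.6, 60.5]
orientation: [3.141, 0.0, 0.006]
force: [-1.5, -1.3, 2.2]
grip_width: 0.003
```

Emit:
carry_out:
  targets:
    - [0,0.006,-0.006,0,0]
    - [0,0.006,-0.006,0,0]

```text
clock: 4.3
tool_pos: [510.9, 55.2, 58.9]
orientation: [3.141, 0.0, 0.006]
force: [-1.5, -1.5, 3.1]
grip_width: 0.002
```

Contact came at TCP y of about 53, as predicted. I'm continuing in to the stop.

Emit:
carry_out:
  targets:
    - [0,0.006,-0.006,0,0]
    - [0,0.006,-0.006,0,0]

```text
clock: 4.5
tool_pos: [510.9, 56.5, 57.6]
orientation: [3.141, 0.0, 0.006]
force: [-2.3, -3.5, 3.1]
grip_width: 0.006
```

Emit:
carry_out:
  targets:
    - [0,0.004,-0.004,0,0]
    - [0,0.004,-0.004,0,0]

```text
clock: 4.7
tool_pos: [511.0, 56.8, 57.3]
orientation: [3.139, 0.001, 0.007]
force: [-4.7, -7.3, 9.1]
grip_width: 0.002
```

Emit:
carry_out:
  targets:
    - [0,-0.02,0.02,0,0]
    - [0,-0.06,0.06,0,0]
    - [0,-0.14,0.14,0,0.6]
    - [0,-0.14,0.14,0,0.6]
    - [0,-0.14,0.14,0,0.6]

```text
clock: 5.2
tool_pos: [511.2, 22.7, 91.8]
orientation: [-3.141, -0.001, 0.005]
force: [-0.4, 0.1, -0.4]
grip_width: 0.224
```

```bash
python3 snap.py 4 wrist
```

```text
5.25 [510.55827781  23.07440536  91.01933709] [-3.14083954e+00  3.55097160e-04  5.46133727e-03] [ 0.065091    0.32119534 -0.76814982] 0.26419763550347614
```

View pics/wrist4.png

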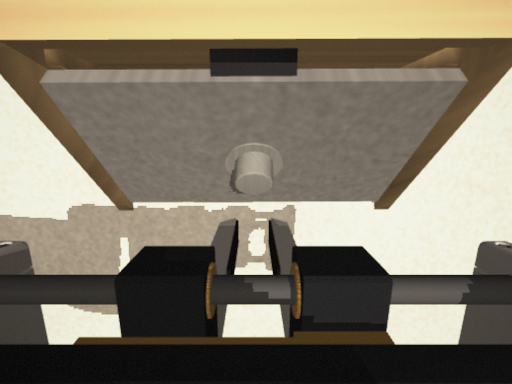

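Emit:
carry_out:
  targets:
    - [0,0,0,0,0.6]
    - [0,0,0,0,0.6]
    - [0,0.05,-0.06,0,0.6]
    - [0,0.116,-0.14,0,0.6]
    - [0,0.116,-0.14,0,0.6]
    - [0,0.116,-0.14,0,0.6]

```text
clock: 5.85
tool_pos: [510.5, 52.0, 56.1]
orientation: [-3.142, 0.001, 0.007]
force: [0.0, -0.2, 0.3]
grip_width: 0.598
```

Emit:
carry_out:
  targets:
    - [0,0,0,0,0.25]
    - [0,0,0,0,0.2]
    - [0,0,0,0,0.2]
    - [0,0,0,0,0.2]
    - [0,0,0,0,0.2]

```text
clock: 6.35
tool_pos: [511.5, 51.4, 57.0]
orientation: [3.141, -0.001, 0.006]
force: [0.1, -0.8, 1.2]
grip_width: 0.309
```

```bash
python3 snap.py 5 wrist
```

```text
6.4 [511.43272366  51.46951277  56.94224345] [ 3.14116690e+00 -1.23102025e-03  5.86564322e-03] [ 0.8987237  -1.19901142  0.75029614] 0.3077277900070005
```

View pics/wrist5.png

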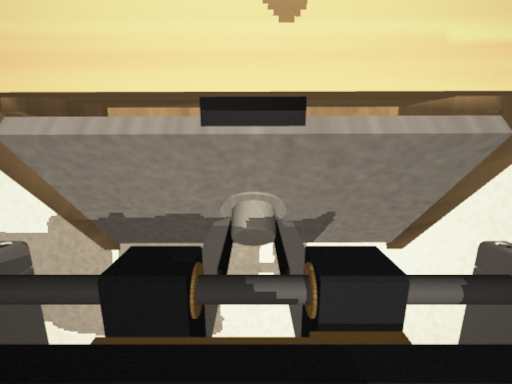

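Emit:
carry_out:
  targets:
    - [0,-0.02,0,0,0.2]
    - [0,-0.06,0,0,0.2]
    - [0,-0.12,0,0,0.2]
    - [0,-0.2,0,0,0.2]
    - [0,-0.28,0,0,0.2]
    - [0,-0.36,0,0,0.2]
    - [0.002,-0.44,0,0,0.2]
    - [0.002,-0.48,0,0,0.2]

```text
clock: 7.2
tool_pos: [512.5, -70.9, 57.0]
orientation: [3.141, -0.003, 0.004]
force: [5.2, -0.1, 0.5]
grip_width: 0.309
```

Emit:
carry_out:
  targets:
    - [0,-0.02,0,0,0.2]
    - [0,-0.028,0,0,0.2]
    - [0,-0.028,0,0,0.2]

```text
clock: 7.5
tool_pos: [512.5, -76.7, 57.0]
orientation: [3.14, -0.003, 0.005]
force: [5.4, -0.5, 0.5]
grip_width: 0.31
```

```bash
python3 snap.py 6 wrist side
```

```text
7.6 [512.52433014 -76.46768819  56.99335406] [ 3.14040966e+00 -3.11209813e-03  5.15521383e-03] [ 4.85743585 -0.67870372  0.28025381] 0.3105337656130766
```

View pics/wrist6.png

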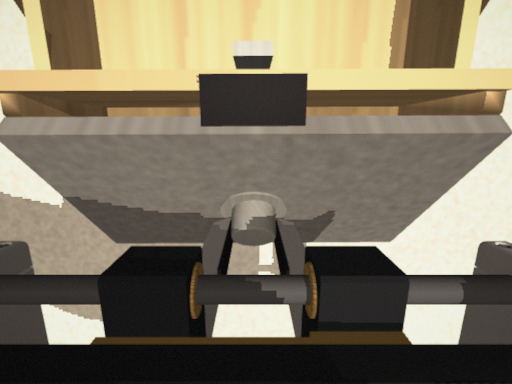

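View pics/side6.png

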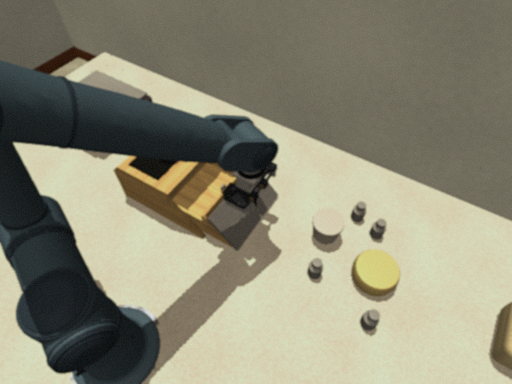

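Emit:
carry_out:
  targets:
    - [0,0,0,0,0.6]
    - [0,0,0,0,0.6]
    - [0,-0.02,0.1,0,0.6]
    - [0,-0.04,0.3,0,0.7]
    - [-0.1,-0.2,0.5,0,0.8]
    - [-0.228,-0.4,0.57,0,0.8]
    - [-0.228,-0.6,0.57,0,0.8]
    - [-0.228,-0.8,0.57,0,0.8]

```text
clock: 8.4
tool_pos: [454.6, -252.6, 198.9]
orientation: [3.141, -0.0, 0.007]
force: [0.5, -0.5, 0.1]
grip_width: 0.802
```

Emit:
carry_out:
  targets:
    - [0,-0.13,0,0,0.8]
    - [0,-0.13,0,0,0.8]
    - [0,-0.13,0,0,0.8]

```text
clock: 8.7
tool_pos: [454.9, -283.5, 196.7]
orientation: [-3.139, 0.002, 0.005]
force: [-0.5, 0.7, -0.5]
grip_width: 0.799
```

```bash
python3 snap.py 7 wrist
```

```text
8.75 [ 455.21027885 -282.81460024  196.7863644 ] [-3.13973126e+00  1.81959739e-03  6.06975010e-03] [-0.41797185  0.68916838 -0.35312798] 0.800654435045868
```

View pics/wrist7.png

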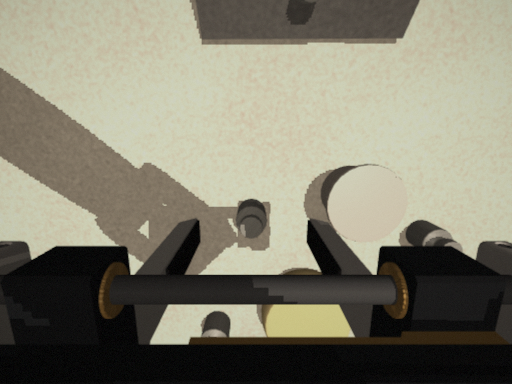

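```bash
python3 - <<'E'
from h import *
d=pickle.load(open("c7.pkl","rb"))["wrist"]
im=d["image"][190:250,215:290,::-1]
cv2.imwrite("pics/wz7.png",cv2.resize(im,None,fx=8,fy=8,interpolation=cv2.INTER_CUBIC))
print(d["xyz"],d["rotation"])
for p,z in [((252,224),68),((250.5,210),42),((250.5,213),21)]: print(plane(d,*p,z))
for z,n in ((68,'head'),(42,'b')): print(proj(d,(453.5,-327.5,z)))
E
```

```text
[ 454.51423552 -217.27442847  375.62840653] [-0.23352837  0.00432297  0.00470366]
[ 452.41761467 -323.51658536   68.        ]
[ 450.24551288 -313.61189502   42.        ]
[ 449.98754271 -323.93760589   21.        ]
(np.float64(252.88903559565713), np.float64(227.15727527526084))
(np.float64(252.9881083419958), np.float64(220.33821986665288))
```

View pics/wz7.png

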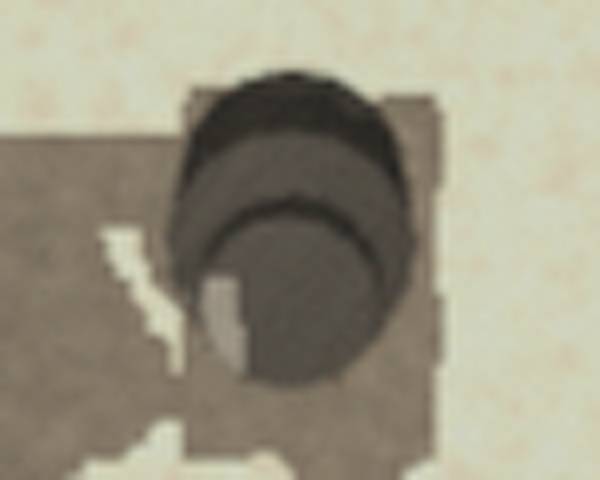

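Emit:
carry_out:
  targets:
    - [-0.012,-0.176,0,0,0.7]
    - [-0.012,-0.176,-0.15,0,0.7]
    - [-0.012,-0.176,-0.35,0,0.7]
    - [-0.012,-0.176,-0.35,0,0.7]
    - [-0.012,-0.176,-0.35,0,0.7]

```text
clock: 9.25
tool_pos: [452.8, -326.2, 110.1]
orientation: [-3.14, 0.002, 0.008]
force: [0.7, 0.6, 0.1]
grip_width: 0.704
```

```bash
python3 snap.py 8 wrist;python3 - <<'E'
from h import *
d=pickle.load(open("c8.pkl","rb"))["wrist"]
print(d["xyz"],d["rotation"],proj(d,(452,-327.3,67)))
E
```

```text
9.3 [ 453.82621747 -327.47807006  112.03226355] [ 3.14035192e+00 -1.15835560e-03  7.44783547e-03] [0.43561456 0.12361322 0.41302212] 0.6987223372520883
[ 452.08664059 -259.87802938  289.02267453] [-0.23381087  0.00382516  0.00761672] (np.float64(253.34899401181983), np.float64(213.66060984787916))
```

View pics/wrist8.png

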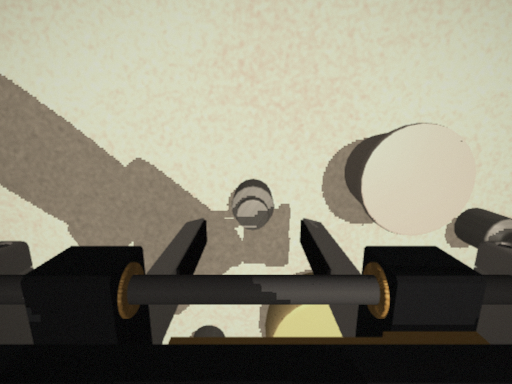

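Emit:
carry_out:
  targets:
    - [-0.004,0,-0.14,0,0.7]
    - [-0.004,0,-0.28,0,0.7]
    - [-0.004,0,-0.35,0,0.7]
    - [-0.004,0,-0.388,0,0.7]
    - [-0.004,0,-0.388,0,0.7]
    - [-0.004,0,-0.388,0,0.7]

```text
clock: 9.9
tool_pos: [453.3, -328.9, 15.5]
orientation: [3.139, -0.003, 0.006]
force: [0.1, -0.4, 0.3]
grip_width: 0.699
```

Emit:
carry_out:
  targets:
    - [0,0,0,0,0.5]
    - [0,0,0,0,0.45]
    - [0,0,0,0,0.4]
    - [0,0,0,0,0.35]
    - [0,0,0,0,0.3]
    - [0,0,0,0,0.3]
    - [0,0,0,0,0.3]

```text
clock: 10.6
tool_pos: [452.0, -328.0, 13.7]
orientation: [3.141, 0.0, 0.006]
force: [-1.9, 0.7, 5.3]
grip_width: 0.431
```

```bash
python3 snap.py 9 wrist
```

```text
10.65 [ 452.00916714 -327.99166247   13.72394739] [ 3.14129561e+00 -2.66707400e-06  6.04437903e-03] [-0.99927283  1.56725687  5.95957238] 0.43179738505476767
```

View pics/wrist9.png

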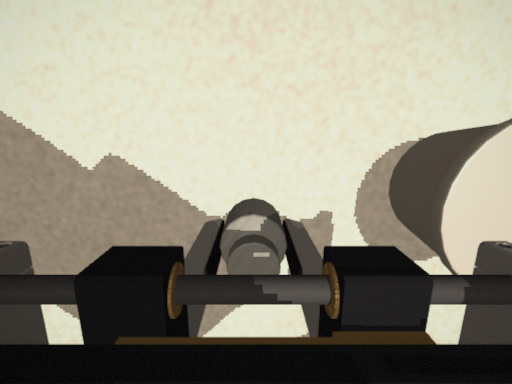

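Emit:
carry_out:
  targets:
    - [0,0,0.03,0,0.3]
    - [0,0,0.12,0,0.3]
    - [0,0,0.24,0,0.3]
    - [0,0,0.38,0,0.3]
    - [0,0,0.5,0,0.3]
    - [0.02,0.06,0.6,0,0.3]
    - [0.08,0.18,0.62,0,0.3]
    - [0.14,0.3,0.62,0,0.3]

```text
clock: 11.45
tool_pos: [487.2, -252.2, 168.9]
orientation: [3.141, -0.001, 0.004]
force: [-0.6, 0.7, -5.7]
grip_width: 0.432
```

Emit:
carry_out:
  targets:
    - [0.04,0.12,0,0,0.3]
    - [0.08,0.24,0,0,0.3]
    - [0.096,0.38,0,0,0.3]
    - [0.096,0.52,0,0,0.3]
    - [0.096,0.66,0,0,0.3]
    - [0.096,0.8,0,0,0.3]
    - [0.096,0.9,0,0,0.3]
    - [0.096,1,0,0,0.3]

```text
clock: 12.25
tool_pos: [509.6, -1.0, 166.9]
orientation: [-3.141, 0.002, 0.007]
force: [1.1, 0.6, -4.4]
grip_width: 0.434
```

Emit:
carry_out:
  targets:
    - [0,0.12,0,0,0.3]
    - [0,0.22,0,0,0.3]
    - [0,0.28,0,0,0.3]
    - [0,0.3,0,0,0.3]
    - [0,0.3,0,0,0.3]

```text
clock: 12.75
tool_pos: [510.6, 72.3, 167.7]
orientation: [3.141, 0.001, 0.007]
force: [0.5, 0.2, -3.9]
grip_width: 0.431
```

```bash
python3 snap.py 10 wrist scene
```

```text
12.85 [510.90134303  71.47197196 168.03655483] [3.14117375e+00 3.33317535e-04 5.25497512e-03] [-0.11635466 -0.16895464 -4.91107703] 0.43101566980941236
```

View pics/wrist10.png

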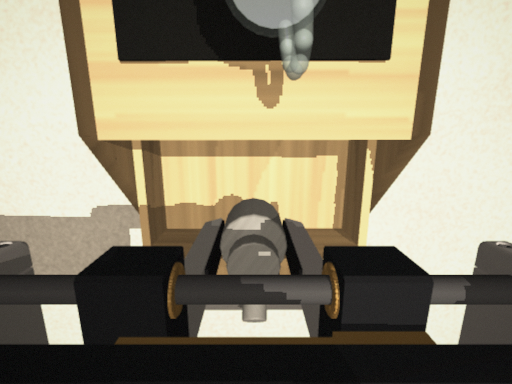

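View pics/scene10.png

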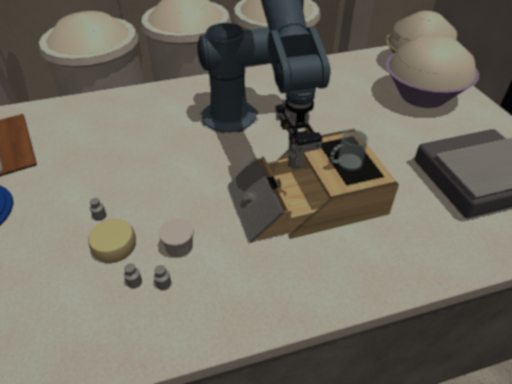

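```bash
python3 - <<'E'
from h import *
d=pickle.load(open("c6.pkl","rb"))["wrist"]
for p in [(253,72),(253,68),(253,55),(253,42),(253,118),(253,133),(500,70)]: print(p,[plane(d,*p,z)[:2].round(0).tolist() for z in (16,60,90,102)])
d=pickle.load(open("c10.pkl","rb"))["wrist"]
print("c10",[ (p,[plane(d,*p,z)[:2].round(0).tolist() for z in (16,72,90,102)]) for p in [(165,228),(165,245),(345,228),(137,140),(255,320),(143,245)]])
for n,q in (("c6",None),("c10",None)):
    im=pickle.load(open(n+".pkl","rb"))["wrist"]["image"]
    r=im[20:140,150:360] if n=="c6" else im[130:330,120:390]
    cv2.imwrite(f"pics/z{n}.png",cv2.resize(r[:,:,::-1],None,fx=2.9,fy=2.9,interpolation=cv2.INTER_CUBIC))
E
```

```text
(253, 72) [[511.0, 34.0], [511.0, 25.0], [511.0, 19.0], [511.0, 17.0]]
(253, 68) [[511.0, 37.0], [511.0, 27.0], [511.0, 21.0], [511.0, 18.0]]
(253, 55) [[511.0, 46.0], [511.0, 34.0], [511.0, 27.0], [511.0, 24.0]]
(253, 42) [[511.0, 54.0], [511.0, 41.0], [511.0, 33.0], [511.0, 29.0]]
(253, 118) [[511.0, 1.0], [511.0, -1.0], [511.0, -3.0], [511.0, -3.0]]
(253, 133) [[511.0, -11.0], [511.0, -11.0], [511.0, -10.0], [511.0, -10.0]]
(500, 70) [[697.0, 36.0], [659.0, 27.0], [634.0, 21.0], [624.0, 18.0]]
c10 [((165, 228), [[396.0, 18.0], [415.0, 38.0], [421.0, 45.0], [425.0, 49.0]]), ((165, 245), [[394.0, -6.0], [414.0, 19.0], [420.0, 26.0], [424.0, 32.0]]), ((345, 228), [[628.0, 19.0], [608.0, 40.0], [602.0, 46.0], [597.0, 51.0]]), ((137, 140), [[370.0, 129.0], [394.0, 131.0], [401.0, 131.0], [406.0, 131.0]]), ((255, 320), [[513.0, -119.0], [513.0, -75.0], [512.0, -61.0], [512.0, -52.0]]), ((143, 245), [[365.0, -6.0], [390.0, 18.0], [398.0, 26.0], [403.0, 32.0]])]
```

View pics/zc6.png

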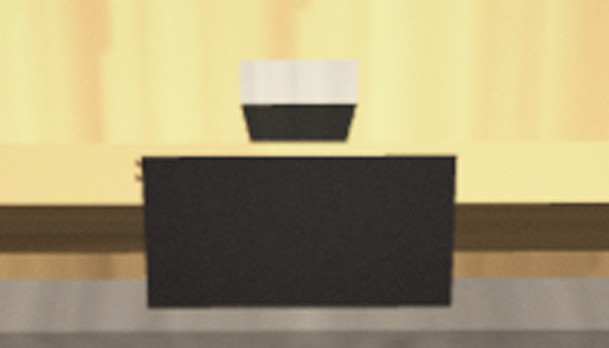

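View pics/zc10.png

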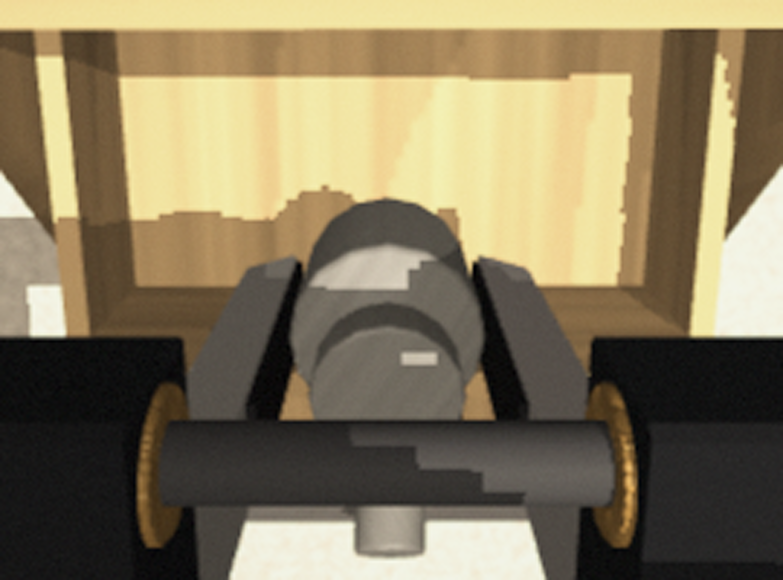

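Emit:
carry_out:
  targets:
    - [0,0.04,0,0,0.3]
    - [0,0.04,-0.08,0,0.3]
    - [0,0.04,-0.2,0,0.3]
    - [0,0.04,-0.32,0,0.3]
    - [0,0.04,-0.42,0,0.3]
    - [0,0.04,-0.49,0,0.3]
    - [0,0.04,-0.52,0,0.3]
    - [0,0.04,-0.52,0,0.3]

```text
clock: 13.65
tool_pos: [510.3, 82.2, 37.4]
orientation: [-3.141, 0.002, 0.005]
force: [-0.5, -0.5, -4.8]
grip_width: 0.433
```

```bash
python3 snap.py 11 wrist scene
```

```text
13.75 [511.86077816  82.17103407  39.23315698] [ 3.14153622e+00 -1.75501005e-03  5.72583415e-03] [ 0.41369617 -0.33305407 -4.27415408] 0.4320433663389965
```

View pics/wrist11.png

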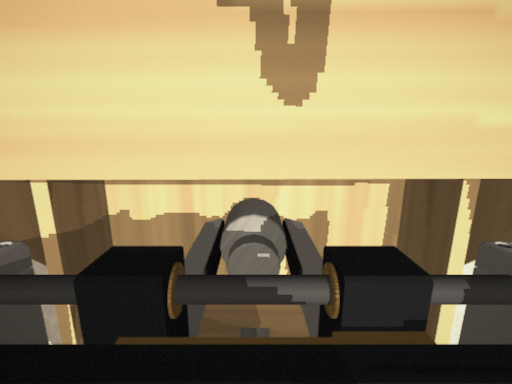

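Emit:
carry_out:
  targets:
    - [0,0,-0.01,0,0.3]
    - [0,0,-0.02,0,0.3]
    - [0,0,-0.026,0,0.3]
    - [0,0,-0.026,0,0.3]

```text
clock: 14.15
tool_pos: [510.8, 82.3, 31.6]
orientation: [-3.142, 0.0, 0.006]
force: [0.6, -0.4, -4.6]
grip_width: 0.431
```

Emit:
carry_out:
  targets:
    - [0,0,-0.004,0,0.3]
    - [0,0,-0.004,0,0.3]

```text
clock: 14.35
tool_pos: [510.8, 82.2, 30.7]
orientation: [3.142, 0.0, 0.006]
force: [-0.2, -0.2, -5.0]
grip_width: 0.435
```

Emit:
carry_out:
  targets:
    - [0,0,-0.004,0,0.3]
    - [0,0,-0.004,0,0.3]

```text
clock: 14.55
tool_pos: [511.0, 82.3, 29.8]
orientation: [3.142, -0.0, 0.006]
force: [0.7, 1.1, -4.6]
grip_width: 0.429
```

Emit:
carry_out:
  targets:
    - [0,0,-0.003,0,0.3]
    - [0,0,-0.003,0,0.3]

```text
clock: 14.75
tool_pos: [511.1, 82.2, 29.7]
orientation: [3.142, 0.0, 0.006]
force: [-3.6, -0.4, 4.0]
grip_width: 0.432
```

Emit:
carry_out:
  targets:
    - [0,0,0.002,0,0.45]
    - [0,0,0.002,0,0.55]
    - [0,0,0.002,0,0.7]
    - [0,0,0.002,0,0.7]
    - [0,0,0.002,0,0.7]

```text
clock: 15.25
tool_pos: [511.1, 82.2, 29.5]
orientation: [3.142, -0.0, 0.006]
force: [-1.2, -0.2, 0.8]
grip_width: 0.7
```

Emit:
carry_out:
  targets:
    - [0,0,0.04,0,0.7]
    - [0,0,0.14,0,0.7]
    - [0,0,0.3,0,0.7]
    - [0,0,0.5,0,0.7]
    - [0,0,0.64,0,0.7]
    - [0,0,0.64,0,0.7]

```text
clock: 15.85
tool_pos: [514.7, 82.1, 196.7]
orientation: [3.141, -0.013, 0.006]
force: [0.6, 0.3, 0.1]
grip_width: 0.701
```

```bash
python3 snap.py 12 wrist scene
```

```text
15.95 [511.33876109  82.24443512 190.64222633] [ 3.14145850e+00 -2.34552339e-03  6.04391680e-03] [ 0.02695565 -0.12736233 -0.71262957] 0.6988582025764004
```

View pics/wrist12.png

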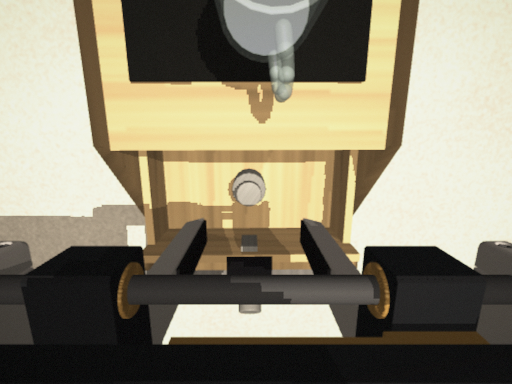

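Emit:
carry_out:
  targets:
    - [0,-0.16,0,0,0.65]
    - [0,-0.34,0,0,0.65]
    - [0,-0.52,0,0,0.65]
    - [0,-0.68,0,0,0.65]
    - [0,-0.68,-0.2,0,0.65]
    - [0,-0.68,-0.36,0,0.65]
    - [0,-0.68,-0.4,0,0.65]
    - [0,-0.68,-0.4,0,0.65]

```text
clock: 16.75
tool_pos: [508.7, -86.8, 86.8]
orientation: [-3.139, 0.006, 0.006]
force: [0.7, 0.1, 0.9]
grip_width: 0.652
```

```bash
python3 snap.py 13 wrist
```

```text
16.8 [510.54651059 -87.39618718  89.13312634] [-3.14089935e+00  1.57175301e-03  6.33498129e-03] [ 0.00041999 -0.08433205  0.18817449] 0.6546265708774054
```

View pics/wrist13.png

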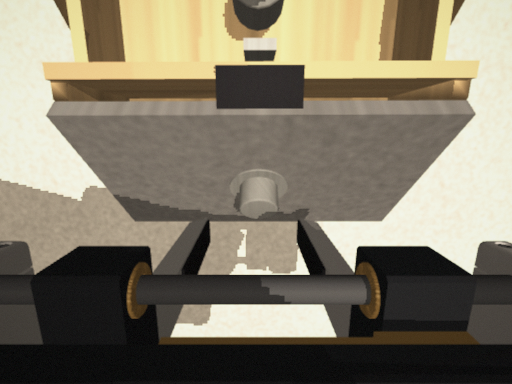

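Emit:
carry_out:
  targets:
    - [0.008,0.02,-0.06,0,0.65]
    - [0.008,0.044,-0.128,0,0.65]
    - [0.008,0.044,-0.128,0,0.65]
    - [0.008,0.044,-0.128,0,0.65]

```text
clock: 17.2
tool_pos: [513.5, -76.6, 58.2]
orientation: [3.141, -0.001, 0.007]
force: [-0.4, -0.2, -0.5]
grip_width: 0.651
```

Emit:
carry_out:
  targets:
    - [0,0,0,0,0.4]
    - [0,0,0,0,0.2]
    - [0,0,0,0,0.2]
    - [0,0,0,0,0.2]
    - [0,0,0,0,0.2]

```text
clock: 17.7
tool_pos: [512.6, -76.8, 57.6]
orientation: [-3.142, 0.001, 0.006]
force: [-0.8, -0.5, 2.6]
grip_width: 0.308
```

Emit:
carry_out:
  targets:
    - [0,0.008,0,0,0.2]
    - [0,0.024,0,0,0.2]
    - [0,0.048,0,0,0.2]
    - [0,0.08,0,0,0.2]
    - [-0.001,0.12,0,0,0.2]
    - [-0.001,0.16,0,0,0.2]
    - [-0.002,0.2,0,0,0.2]
    - [-0.002,0.24,0,0,0.2]

```text
clock: 18.5
tool_pos: [512.1, -15.6, 57.4]
orientation: [-3.141, 0.001, 0.006]
force: [-3.7, -0.3, 0.5]
grip_width: 0.308
```

Emit:
carry_out:
  targets:
    - [0,0.04,0,0,0.2]
    - [0,0.08,0,0,0.2]
    - [-0.001,0.12,0,0,0.2]
    - [-0.001,0.16,0,0,0.2]
    - [-0.002,0.2,0,0,0.2]
    - [-0.002,0.228,0,0,0.2]
    - [-0.002,0.248,0,0,0.2]
    - [-0.002,0.26,0,0,0.2]

```text
clock: 19.3
tool_pos: [511.5, 49.0, 57.3]
orientation: [-3.141, 0.001, 0.006]
force: [-4.4, -1.5, 1.3]
grip_width: 0.31
```

Emit:
carry_out:
  targets:
    - [0,0.006,0,0,0.2]
    - [0,0.012,0,0,0.2]
    - [0,0.012,0,0,0.2]

```text
clock: 19.6
tool_pos: [511.5, 51.5, 57.2]
orientation: [3.141, 0.001, 0.006]
force: [-5.7, -1.5, 1.1]
grip_width: 0.31
```

Emit:
carry_out:
  targets:
    - [0,0.006,0,0,0.2]
    - [0,0.006,0,0,0.2]

```text
clock: 19.8
tool_pos: [511.5, 52.1, 56.7]
orientation: [3.14, 0.001, 0.006]
force: [-2.8, -5.6, -2.4]
grip_width: 0.307
```

```bash
python3 snap.py 14 wrist
```

```text
19.85 [511.4885824   52.08018383  56.768738  ] [3.13968547e+00 8.31602259e-04 6.37422054e-03] [-3.38765978 -5.33166392 -3.01258104] 0.30837586382865434
```

View pics/wrist14.png

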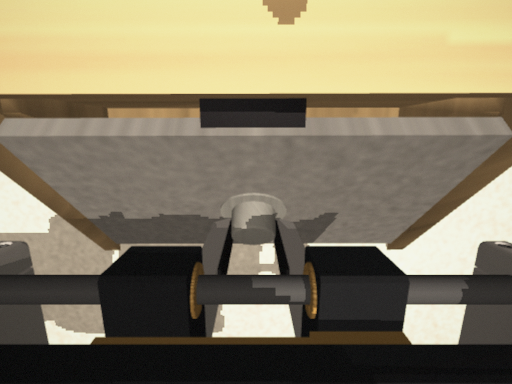

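Emit:
carry_out:
  targets:
    - [0,-0.004,0,0,0.6]
    - [0,-0.004,0,0,0.6]
    - [0,-0.004,0,0,0.6]
    - [0,-0.06,0.07,0,0.6]
    - [0,-0.132,0.148,0,0.6]
    - [0,-0.132,0.148,0,0]
    - [0,-0.132,0.148,0,0]
    - [0,-0.132,0.148,0,0]

```text
clock: 20.65
tool_pos: [511.3, 20.4, 93.5]
orientation: [-3.141, 0.001, 0.006]
force: [0.5, -0.1, -0.3]
grip_width: 0.379
```

Emit:
carry_out:
  targets:
    - [0,0,0,0,0]
    - [0,0,0,0,0]
    - [0,0,0,0,0]
    - [0,0,0,0,0]

```text
clock: 21.05
tool_pos: [511.8, 19.9, 94.2]
orientation: [-3.141, 0.0, 0.006]
force: [1.3, 0.3, -0.1]
grip_width: 0.044
```

```bash
python3 snap.py 15 wrist
```

```text
21.1 [511.83872898  19.85522073  94.33338591] [-3.14154768e+00  2.36211112e-04  6.15038058e-03] [ 0.05649029 -0.24263842  0.44483049] 0.015830035686084987
```

View pics/wrist15.png

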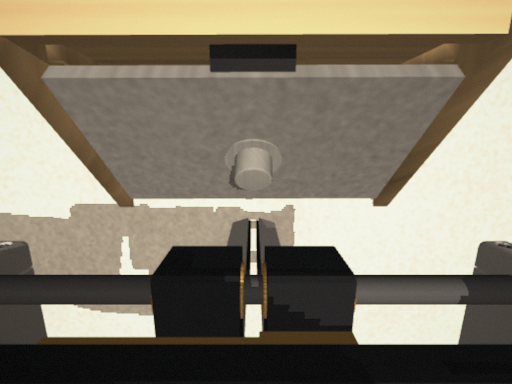

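Emit:
carry_out:
  targets:
    - [0,0.03,-0.03,0,0]
    - [0,0.07,-0.07,0,0]
    - [0,0.08,-0.08,0,0]
    - [0,0.09,-0.09,0,0]
    - [0,0.1,-0.1,0,0]
    - [0,0.11,-0.11,0,0]
    - [0,0.12,-0.12,0,0]
    - [0,0.12,-0.12,0,0]

```text
clock: 21.9
tool_pos: [511.7, 49.8, 64.2]
orientation: [3.142, 0.001, 0.006]
force: [-1.2, -1.7, 1.3]
grip_width: 0.002
```

Emit:
carry_out:
  targets:
    - [0,0.008,-0.008,0,0]
    - [0,0.016,-0.016,0,0]
    - [0,0.024,-0.024,0,0]
    - [0,0.024,-0.024,0,0]

```text
clock: 22.3
tool_pos: [511.9, 55.9, 58.3]
orientation: [-3.142, -0.0, 0.006]
force: [-1.3, -2.4, 1.8]
grip_width: 0.005
```

Emit:
carry_out:
  targets:
    - [0,0.004,-0.004,0,0]
    - [0,0.004,-0.004,0,0]

```text
clock: 22.5
tool_pos: [512.0, 56.5, 57.7]
orientation: [3.141, -0.0, 0.006]
force: [-1.9, -3.7, 3.6]
grip_width: 0.006
```

Emit:
carry_out:
  targets:
    - [0,0.004,-0.004,0,0]
    - [0,0.004,-0.004,0,0]

```text
clock: 22.7
tool_pos: [512.1, 56.8, 57.3]
orientation: [3.139, 0.0, 0.007]
force: [-4.5, -7.0, 8.2]
grip_width: 0.008
```

Emit:
carry_out:
  targets:
    - [0,0.003,-0.003,0,0]
    - [0,0.003,-0.003,0,0]

```text
clock: 22.9
tool_pos: [512.2, 57.0, 57.1]
orientation: [3.138, 0.001, 0.007]
force: [-7.2, -8.5, 11.6]
grip_width: 0.007
```

At the stop. Backing off.

Emit:
carry_out:
  targets:
    - [0,-0.02,0.02,0,0]
    - [0,-0.06,0.06,0,0]
    - [0,-0.15,0.15,0,0]
    - [0,-0.15,0.15,0,0]
    - [0,-0.15,0.15,0,0]

```text
clock: 23.4
tool_pos: [512.4, 20.9, 93.7]
orientation: [-3.141, -0.002, 0.005]
force: [0.1, -0.3, 0.1]
grip_width: 0.001
```

```bash
python3 snap.py 16 wrist
```

```text
23.45 [511.68067013  21.35218077  92.86179679] [-3.14074731e+00  9.98962144e-05  5.44853539e-03] [-0.12196271  0.31593803  0.21112252] 0.0014414925225355681
```

View pics/wrist16.png

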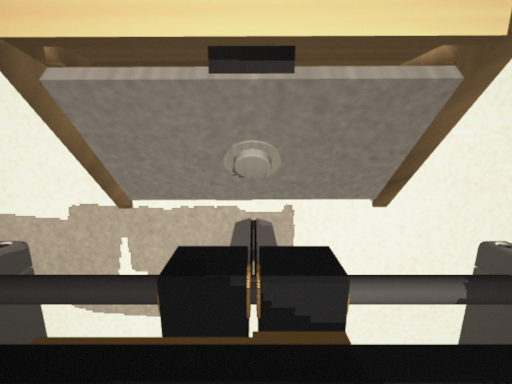

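Emit:
carry_out:
  targets:
    - [0,-0.1,0.15,0,0]
    - [0,-0.2,0.35,0,0]
    - [-0.1,-0.4,0.5,0,0]
    - [-0.2,-0.6,0.5,0,0]
    - [-0.2,-0.7,0.5,0,0]
    - [-0.2,-0.7,0.5,0,0]

```text
clock: 24.05
tool_pos: [461.1, -157.5, 218.3]
orientation: [3.141, -0.0, 0.0]
force: [1.0, 0.6, 0.2]
grip_width: 0.002
```

```bash
python3 snap.py 17 scene side; python3 - <<'E'
import cv2
f=lambda n:cv2.imread(f"pics/{n}.png")
r=[cv2.hconcat([f("scene0")[110:300,50:400],f("side0")[100:290,100:410]]),cv2.hconcat([f("scene17")[110:300,50:400],f("side17")[100:290,100:410]])]
cv2.imwrite("pics/cmp.png",cv2.resize(cv2.vconcat(r),(795,457)))
E
```

```text
24.15 [ 461.51626865 -153.75879333  217.16908335] [-3.13987127e+00  1.12761928e-03  4.34882796e-03] [-0.36927193  0.28803271  0.26652157] 0.0037681144207647645
```

View pics/cmp.png

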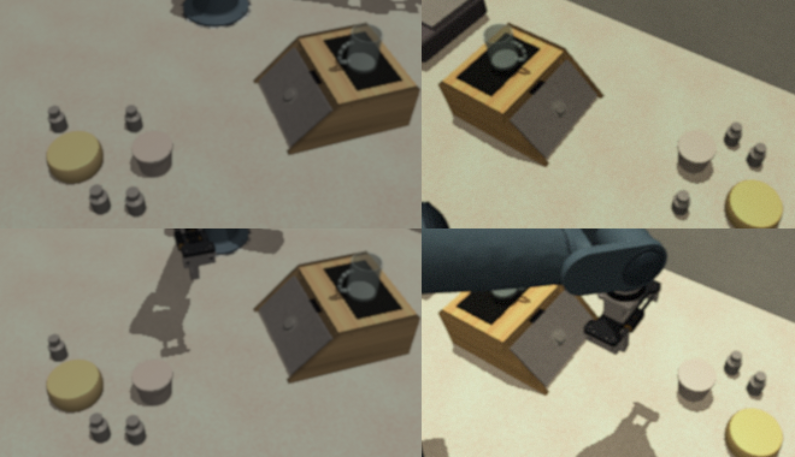

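Emit:
carry_out:
  targets:
    - [0,0,0,0,0]
    - [0,0,0,0,0]

```text
clock: 24.35
tool_pos: [462.0, -152.3, 217.4]
orientation: [-3.14, 0.001, 0.008]
force: [-0.5, -0.6, -0.8]
grip_width: 0.004
```

```bash
python3 -c "
from bench import order
print(order.job_done())"
```

```text
the job is handed in; nothing more can be done
None
```

The check weight is standing in the console drawer, which is shut with its knob latched in. I handed the job in at about 24 s of the 69 s allowed.

- **What I did:** I pressed the knob until it sprang out, gripped it and pulled the drawer open about 128 mm. I then took the weight nearest the base, set it on the drawer floor and let go only after the force reading showed contact. Then I pushed the drawer shut by the knob and pressed the knob to its stop. The highest forces I read were under 20 N.
- **Weight:** after release, the wrist picture showed it upright and clear of the walls. I could not see it again once the drawer was shut.
- **Drawer and knob:** the last wrist picture shows the knob staying in and the front where it was before I opened it. I did not pull on the drawer to test the lock.
- **Bystanders:** compared with the first pictures, the tub, mug and cheese had not moved in the scene view. The arm partly hid the mug in the side view.
- **Disagreement between measurements:** my first estimates of the knob position from the scene and side cameras differed by about 7 mm. I used the wrist view instead, and the contact point matched it to about 1 mm.

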